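# Click both jar stops into their notches

## Robot

A 6-joint arm with a two-finger parallel gripper is mounted at the origin on the work surface. World frame = base frame: x ahead of the robot, y to its left, z up, the work surface at z = 0. Lengths are in m, angles in degrees, forces in N, time in s.
With the tool pointing down it reaches from about 0.325 to 1 m from the base axis. Payload 5.1 kg.
Tool frame: the origin (TCP) lies on the centre line of the jaws, within the pads' length; the fingertips stand finger_overhang ahead of it and the grasp point (between the pads) lies 6 mm ahead of it (finger_overhang is the distance from the TCP to the fingertips, in m); z points along the fingers, y is the line along which they close (so a half turn about z gives the same grasp; the last joint's range is limited). The gripper opens to 85 mm and grips with 20 to 120 N. Pads are 22 mm wide; open, the fingers measure 114 mm over their backs; the gripper's body (76 mm by 85 mm) begins 54 mm behind the grasp point. The pads swing forward as they close: fully open they stand 13 mm farther back than shut.
Start: joints at [-73.602, 7.093, 94.555, -0, 78.352, -4.733], TCP at [0.234, -0.606, 0.256] pointing down, gripper open.
Joint ranges: [-149.61, 149.61], [-58.7, 133.49], [1.44, 155.28], [-77.14, 257.14], [18.33, 153.61], [-166.67, 166.67]. Speed limits (degrees/s): [147.25, 147.25, 180, 180, 180, 180].

## Interface

Orientations are given as [roll, pitch, yaw] about the fixed x, y, z axes, in that order (R = Rz(yaw) Ry(pitch) Rx(roll)).
In Python, from workcell import goto, movel, goto_joints, grip, wait, inverse_kinematics, capture, get_calibration, PlanningError, hand_in, current_time, current_joints, current_qvel, current_tau, current_tcp_pos, current_tool_rot, current_force, current_torque, current_opening, current_finger_force, finger_overhang gives the robot as it stands. Calls block until the motion is done:
- goto(position, orientation): joint-space move of the TCP to a pose.
- movel(position, max_speed=0.15, rotation=None, contact_N=None): straight line of the TCP; rotation=None keeps the orientation; max_speed is the mean speed in m/s. With contact_N (N) it stops when the force on the tool has changed by that much, and returns True; else False.
- goto_joints(angles): joint-space move.
- grip(opening): finger opening in m; the grip force is fixed at half the most; returns when the fingers have stopped.
- wait(seconds).
- inverse_kinematics(position, orientation): joint angles nearest the present ones, or None.
- capture(name): name is "scene" or "top" or "wrist"; returns (picture, depth): 400x640x3 uint8, red, green, blue; 400x640 float32, m along the optical axis (not along the pixel's ray), 0 where there is no reading.
- get_calibration(name): a dict with "fx", "fy", "cx", "cy" (pixels), "k1" (the pictures are not rectified: a ray, as slopes to the right and down, at radius r is drawn at 1 + k1 r^2 times it, then the intrinsics apply), "xyz" and "attitude" of the camera in the world; the wrist camera has in their place "hand_eye" (4x4, takes a point from camera to tool coordinates, whose origin is the TCP and whose axes are the flange's). Camera axes: x right, y down, z forward; pixel columns grow to the right and rows downward; lengths in m; the calibration is good to about 2 mm. A picture is of the moment at which its call begins: read the wrist's pose just before it. get_calibration takes no time and is no camera call.
A pose or a line that the arm cannot do raises PlanningError and nothing moves.
- hand_in(): hands the job in; it is judged then, once.
Readings, each from a call of its own:
- current_time(): time.
- current_joints(): joint angles.
- current_qvel(): joint speeds.
- current_tau(): joint torques, N m.
- current_tcp_pos(): TCP position.
- current_tool_rot(): TCP orientation.
- current_force(): force on the tool from outside, world axes, zero at the start.
- current_torque(): the same for the moment, N m.
- current_opening(): finger opening in m.
- current_finger_force(): force on a finger pad.
Only numpy, scipy, OpenCV 4.12 (cv2) and the standard library are available. Lean on these libraries where they do the work, as an engineer would, in place of code of your own. Each camera call takes 0.05 s, during which the arm holds its last target. There are 200 camera calls.

## Task

Close the two sliding stops of the jar rack in towards its jars: push each stop inward along the rail, from its outer side, until its plunger drops into the notch of its clip and the stop sits there by itself, without shoving it on past the notch. Push gently, do not grasp or lift anything, leave the jars and the other kitchen things where they stand, and finish with the hand clear.

Things in the scene. Friction and masses are not known exactly. Their poses are not given: they have to be found in the camera images.
- rack: stainless jar rack fixed to the ledge, 195 mm deep (x) by 500 mm long (y), tray 6 mm thick. Origin: on the table at the middle of its length; its y axis runs along the rail (towards the left stop), its x axis towards the front. The rail is a 16 mm wide aluminium bar along y, 75 mm in front of the origin, its top 30 mm above the table, with end blocks (tops 36 mm) 243 mm to each side.
- stop_l (a joint): sliding stop, left (+y) half of the rail. 0 = outermost; the value (m, to 0.145) grows inward, towards the rack's -y. About 1.5 N slides it; it stays where left. From 11 to 5 mm before the notch the push rises to 6 to 9 N over the clip's low outer ridge, then dips to nothing as the plunger drops in and the stop jumps home and centres itself; going on over the tall inner ridge takes over 18 N.
- push_l (a point): where to push: outer (+y) face of that stop's upright aluminium plate, above the rail, 68 mm above the table. Plate 6 mm thick (y), 148 mm wide (rack's x; +x edge 18 mm from this point), from 38 to 90 mm above the table. A black saddle below it, 36 x 40 mm, reaches 20 mm outward of the plate's middle, top 38 mm above the table: keep fingertips above that.
- plunger_l (a point): lower end of that stop's spring plunger, 19 mm above the table: a vertical steel barrel, 14 mm across, at the stop's +x end, 30 mm in front of the rail's centre line, in line with the middle of the upright plate. It slides over the notch clip.
- clip_l: notch clip of the left stop: small brass block, 18 mm (x) by 30 mm (y), 8 mm tall, in front of the rail, 100 to 140 mm from the rack's middle (differs each time), with two crosswise ridges: a low outer one (top 14 mm above its underside) and a tall inner one (20 mm). Origin: underside, at the notch; axes as the rack's. The stop is home when its plunger stands over this origin (same rack y).
- stop_r (a joint): sliding stop, right (-y) half of the rail. 0 = outermost; the value (m, to 0.145) grows inward, towards the rack's +y. About 1.5 N slides it; it stays where left. From 11 to 5 mm before the notch the push rises to 6 to 9 N over the clip's low outer ridge, then dips to nothing as the plunger drops in and the stop jumps home and centres itself; going on over the tall inner ridge takes over 18 N.
- push_r (a point): where to push: outer (-y) face of that stop's upright aluminium plate, above the rail, 68 mm above the table. Plate 6 mm thick (y), 148 mm wide (rack's x; +x edge 18 mm from this point), from 38 to 90 mm above the table. A black saddle below it, 36 x 40 mm, reaches 20 mm outward of the plate's middle, top 38 mm above the table: keep fingertips above that.
- plunger_r (a point): lower end of that stop's spring plunger, 19 mm above the table: a vertical steel barrel, 14 mm across, at the stop's +x end, 30 mm in front of the rail's centre line, in line with the middle of the upright plate. It slides over the notch clip.
- clip_r: notch clip of the right stop: small brass block, 18 mm (x) by 30 mm (y), 8 mm tall, in front of the rail, 100 to 140 mm from the rack's middle (differs each time), with two crosswise ridges: a low outer one (top 14 mm above its underside) and a tall inner one (20 mm). Origin: underside, at the notch; axes as the rack's. The stop is home when its plunger stands over this origin (same rack y).
- jar_l: glass jar with a steel lid, 62 mm across, 95 mm tall, loose, standing on the tray in the left (+y) half of the row. Origin: centre of its underside. Not to be moved.
- jar_r: glass jar with a steel lid, 62 mm across, 95 mm tall, loose, standing on the tray in the right (-y) half of the row. Origin: centre of its underside. Not to be moved.
- salt_jar: small glass salt jar, 54 mm across, 75 mm tall, behind the rack on the left; loose, to be left alone. Origin: centre of its underside.
- scraper: yellow plastic scraper, 220 mm long, lying in front of the rack on the right; loose, to be left alone. Origin: middle of its length, at the table.
- spoon_rest: stainless spoon rest, 116 mm dish with a short tab, in front of the rack on the left; loose, to be left alone. Origin: centre of its underside.
- salsa_bowl: clay bowl, 90 mm across, 50 mm tall, behind the rack on the right; loose, to be left alone. Origin: centre of its underside.

How it is judged (in metres and radians):
At the end, for the whole second after the job is handed in: Each stop is at rest in its notch: its plunger within 3 mm of its clip's notch along the rail. Both jars upright and within 12 mm of where they started. Order is free (y of plunger_l in the frame of clip_l between -0.003 and 0.003 m and velocity of joint stop_l between -0.005 and 0.005 m/s and y of plunger_r in the frame of clip_r between -0.003 and 0.003 m and velocity of joint stop_r between -0.005 and 0.005 m/s and distance of each of jar_l, jar_r from where it was at the start of the episode below 0.012 m and angle between each of jar_l, jar_r's own z axis and vertical below 0.1 rad); the robot touches nothing.
It fails at once if a stop is pushed more than 8 mm past its notch (y of plunger_l in the frame of clip_l below -0.008 m or y of plunger_r in the frame of clip_r above 0.008 m).
It fails at once if the fingers push the rack or a stop with more than 35 N (contact force between the fingers and rack above 35 N).
It fails at once if a jar is moved more than 12 mm (shoved, lifted or carried) or tipped (distance of any of jar_l, jar_r from where it was at the start of the episode above 0.012 m or angle between any of jar_l, jar_r's own z axis and vertical above 0.25 rad).
It fails at once if another loose kitchen thing is moved more than 20 mm, lifted or carried (distance of any of salt_jar, scraper, spoon_rest, salsa_bowl from where it was at the start of the episode above 0.02 m).
It also fails if it takes over 58 s, if anything falls off the work surface, if the arm or the gripper's body presses on something with over 40 N, if the wrist force passes 120 N, or if a joint passes its speed limit or range.

## Working session

There is one attempt and no reset: what is moved stays moved. The work goes in short steps, each a Python script; the robot and the scene stay as the last script left them, time stands still between calls to the robot, and variables do not carry over. Pictures are saved under pics/ and viewed, at most 10 in all, crops included, and the job is handed in when it is done.

```bash
mkdir -p pics; ls
python3 - <<'E'
from workcell import *
import cv2,numpy as np
for n in("scene","top"):
    p,d=capture(n);np.savez(f"pics/{n}.npz",p=p,d=d);cv2.imwrite(f"pics/{n}.png",p[:,:,::-1]);print(n,get_calibration(n),(d>0).mean())
print(get_calibration("wrist"),finger_overhang() if callable(finger_overhang) else finger_overhang,current_time())
E
```

```text
pics
scene {'fx': 393.46832208710424, 'fy': 393.46832208710424, 'cx': 320.8031507359123, 'cy': 202.60878040277416, 'k1': -0.02460231249723501, 'xyz': array([0.88134782, 0.39889637, 0.71181187]), 'attitude': array([-140.26692987,    0.80658443,  135.00876116])} 0.99598046875
top {'fx': 397.0322021601664, 'fy': 397.0322021601664, 'cx': 316.5984716705865, 'cy': 192.15134786772992, 'k1': -0.08795649407886157, 'xyz': array([ 0.39874351, -0.01114906,  1.11082254]), 'attitude': array([-1.73729548e+02, -2.23592111e-02, -8.87292525e+01])} 0.9961328125
{'fx': 286.70035885796096, 'fy': 286.70035885796096, 'cx': 321.0352885134858, 'cy': 201.4447221457027, 'k1': -0.0013198907068371814, 'hand_eye': array([[-1.02422291e-04, -9.55913884e-01, -2.93647130e-01,
         7.40820321e-02],
       [ 9.99999775e-01, -2.92629865e-04,  6.03808667e-04,
        -9.01751236e-04],
       [-6.63119008e-04, -2.93647002e-01,  9.55913698e-01,
        -1.17899710e-01],
       [ 0.00000000e+00,  0.00000000e+00,  0.00000000e+00,
         1.00000000e+00]])} 0.025 0.1
```

View pics/top.png

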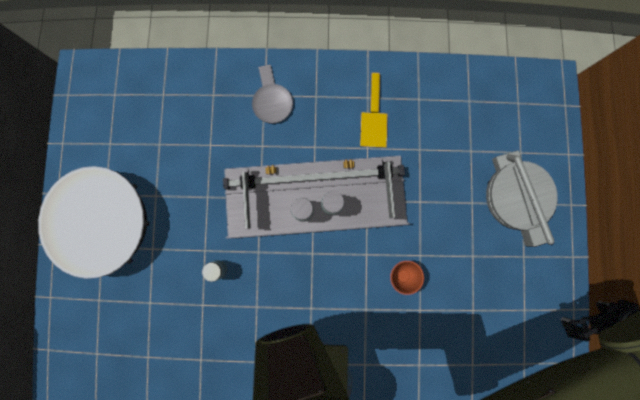

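View pics/scene.png

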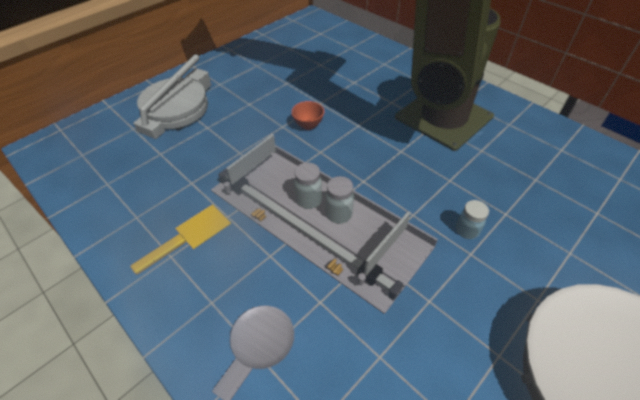

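Top view: rack around (225–410, 155–238), left stop plate at (248,195), right at (391,185), clips at (271,170) and (349,165). The scene view agrees. Nothing stands beside the stops' outer sides.

```bash
cat > h.py <<'E'
import numpy as np,cv2
from scipy.spatial.transform import Rotation as R
from workcell import *
def pose(n):
    c=get_calibration(n)
    if n=="wrist":
        T=np.eye(4);T[:3,:3]=R.from_euler("xyz",current_tool_rot(),degrees=True).as_matrix();T[:3,3]=current_tcp_pos()
        T=T@c["hand_eye"]; return c,T[:3,:3],T[:3,3]
    return c,R.from_euler("xyz",c["attitude"],degrees=True).as_matrix(),np.array(c["xyz"])
def rays(c,M,uv):
    uv=np.asarray(uv,float).reshape(-1,1,2)
    K=np.array([[c["fx"],0,c["cx"]],[0,c["fy"],c["cy"]],[0,0,1]])
    s=cv2.undistortPoints(uv,K,np.array([c["k1"],0,0,0.]))[:,0]
    return np.c_[s,np.ones(len(s))]@M.T
def onz(P,uv,z):
    c,M,o=P;r=rays(c,M,uv);return o+r*((z-o[2])/r[:,2])[:,None]
def cloud(P,d):
    c,M,o=P;v,u=np.mgrid[:d.shape[0],:d.shape[1]]
    return (o+rays(c,M,np.c_[u.ravel(),v.ravel()])*d.reshape(-1,1)).reshape(*d.shape,3)
def brass(p):
    h=cv2.cvtColor(p,cv2.COLOR_RGB2HSV);return cv2.inRange(h,(8,90,60),(22,255,255))
E
python3 - <<'E'
from h import *
P=pose("top");f=np.load("pics/top.npz");p,d=f["p"],f["d"];X=cloud(P,d)
box=np.zeros(d.shape,bool);box[150:245,215:420]=1
print("table z",np.median(X[250:260,250:380,2]))
m=(box&(X[...,2]>.065)).astype(np.uint8)
n,l,s,c=cv2.connectedComponentsWithStats(m)
for i in range(1,n):
    if s[i,4]>15:
        q=X[l==i];print(s[i],cv2.minAreaRect(q[:,:2].astype(np.float32)*1000),np.median(q[:,2]))
b=brass(p)*box.astype(np.uint8)
n,l,s,c=cv2.connectedComponentsWithStats(b)
for i in range(1,n):print("brass",s[i],c[i],onz(P,c[i],.016))
# tray
g=((box)&(X[...,2]>.004-0.0)&(X[...,2]<.2)).astype(np.uint8)
ly=cv2.inRange(cv2.cvtColor(p,cv2.COLOR_RGB2HSV),(95,110,40),(125,255,255))
g=((ly==0)&box).astype(np.uint8);k,_=cv2.findContours(cv2.morphologyEx(g,cv2.MORPH_OPEN,np.ones((3,3))),0,2);k=max(k,key=cv2.contourArea)
print("tray",cv2.minAreaRect((onz(P,k.reshape(-1,2),.006)[:,:2]*1000).astype(np.float32)))
cv2.imwrite("pics/topc.png",cv2.resize(p[145:250,215:420,::-1],None,fx=3.9,fy=3.9,interpolation=cv2.INTER_CUBIC))
E
```

```text
table z 0.001392061021017077
[386 161   9  57 239] ((461.7390441894531, -144.07296752929688), (111.98939514160156, 272.0426025390625), 47.73234939575195) 0.08955088156930247
[242 172   7  57 223] ((439.77789306640625, 120.66793823242188), (255.07391357421875, 105.7141342163086), 50.197410583496094) 0.08955578709022038
[321 192  23  23 428] ((462.1685485839844, -28.934803009033203), (59.65511703491211, 117.46292877197266), 47.41101837158203) 0.10170321081209455
[291 198  23  24 431] ((445.92926025390625, 25.276756286621094), (103.497802734375, 59.17400360107422), 7.908516883850098) 0.10154531829940794
brass [344 160  10   8  72] [348.47222222 163.77777778] [[ 0.60088063 -0.09633006  0.016     ]]
brass [266 166  10   8  68] [270.36764706 169.77941176] [[0.57904978 0.12168952 0.016     ]]
tray ((508.17657470703125, -10.167755126953125), (264.8831481933594, 573.5377197265625), 1.2856446504592896)
```

View pics/topc.png

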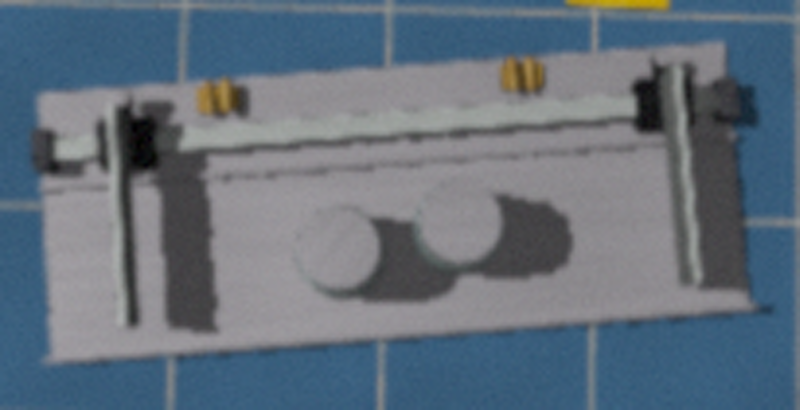

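Crop (scale 3.9): left plate front top end at (118,103), rear (127,322); right plate front (677,67), rear (694,283). Tray corners are (40,92), (725,43), (755,308), (47,360). Clip notches are dark lines near (219,97) and (525,75).

Run:
```python
from h import *
P=pose("top")
A=lambda l,z:onz(P,np.array(l)/3.9+[214.6,144.6],z)[:,:2]
t=A([(40,92),(725,43),(755,308),(47,360)],.006)
pl=A([(118,103),(127,322),(677,67),(694,283)],.09)
cl=A([(219,97),(525,75)],.014)
o=t.mean(0);d=(t[0]-t[1])+(t[3]-t[2]);yaw=np.arctan2(-d[0],d[1])
print("tray",t.round(4),"o",o,"yaw",np.degrees(yaw), np.linalg.norm(t[0]-t[1]),np.linalg.norm(t[1]-t[2]))
M=np.array([[np.cos(yaw),-np.sin(yaw)],[np.sin(yaw),np.cos(yaw)]])
print("plates rack",((pl-o)@M).round(4));print("clips rack",((cl-o)@M).round(4))
np.savez("rack.npz",o=o,yaw=yaw,M=M)
# pre-push, right: 45 mm outward of plate
r=(pl[2]+pl[3])/2; y=((pl-o)@M)[2:,1].mean()
for y,s in((y,-1),(((pl-o)@M)[:2,1].mean(),1)):
    w=o+M@[.075,y+s*.06];print(w,[inverse_kinematics([*w,z],[180,0,np.degrees(yaw)+k]) for z in(.2,.08) for k in(0,)])
```

```text
tray [[ 0.5826  0.2524]
 [ 0.6298 -0.2449]
 [ 0.4376 -0.2663]
 [ 0.3894  0.2384]] o [ 0.50985818 -0.00512244] yaw 5.440198617663543 0.4995803521896315 0.19338760315750184
plates rack [[ 0.0696  0.1787]
 [-0.0767  0.1806]
 [ 0.0668 -0.1967]
 [-0.0783 -0.1946]]
clips rack [[ 0.082   0.1188]
 [ 0.082  -0.1017]]
[ 0.60875964 -0.25253064] [array([-2.71949513e+01,  1.04582375e+01,  9.63207025e+01, -2.54444375e-14,
        7.32210600e+01,  5.73648501e+01]), array([-2.71949513e+01,  1.73576049e+01,  1.00557640e+02, -2.54444375e-14,
        6.20847552e+01,  5.73648501e+01])]
[0.5618024  0.24053257] [array([ 1.81462349e+01,  4.60785178e+00,  1.02775741e+02, -2.54444375e-14,
        7.26164072e+01,  1.02706036e+02]), array([ 1.81462349e+01,  1.19568700e+01,  1.07150304e+02, -2.54444375e-14,
        6.08928263e+01,  1.02706036e+02])]
```

Run:
```python
from h import *
r=np.load("rack.npz");M=r["M"];o=r["o"]+M@[-.024,0];yd=float(np.degrees(r["yaw"]))
np.savez("rack.npz",o=o,yaw=r["yaw"],M=M,yd=yd)
grip(0)
w=o+M@[.075,-.196-.05]
goto([*w,.2],[180,0,yd])
movel([*w,.085])
P=pose("wrist");p,d=capture("wrist");cv2.imwrite("pics/w1.png",p[:,:,::-1]);np.savez("pics/w1.npz",p=p,d=d,M=P[1],o=P[2])
print(current_tcp_pos(),current_tool_rot(),current_force(),current_time())
b=brass(p);n,l,s,c=cv2.connectedComponentsWithStats(b)
for i in range(1,n):
    if s[i,4]>40:print(s[i],c[i],(onz(P,c[i],.012)[0,:2]-o)@M)
```

```text
[ 0.58493122 -0.24576262  0.08664149] [ 1.79911847e+02 -1.34856995e-01  5.43553294e+00] [-0.2558379   0.3990519  -0.43475375] 3.6667
[  73  165   62   40 1545] [103.19352751 183.3618123 ] [ 0.10380797 -0.09642243]
```

View pics/w1.png

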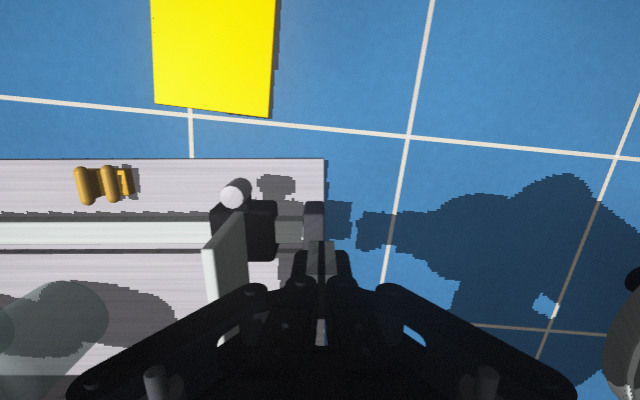

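Wrist view: right clip with its tall inner ridge at (85,185), low outer ridge (113,183) and block end (134,183). Plunger barrel top is at (235,195), the plate's top edge at u≈203–216, v≈250, and the finger just right of the plate at (320,250).

Run:
```python
from h import *
r=np.load("rack.npz");M=r["M"];o=r["o"]
f=np.load("pics/w1.npz");P=(get_calibration("wrist"),f["M"],f["o"])
for n,u,v,z in(("inner",85,185,.026),("outer",113,183,.02),("end",134,183,.012),("plate in",203,251,.09),("plate out",216,251,.09),("endblock",314,203,.036),("railfront",150,215,.03)):
    print(n,(onz(P,[u,v],z)[0,:2]-o)@M)
X=cloud(P,f["d"]);Q=(X[...,:2]-o)@M
for u,v in((235,192),(85,185),(113,183),(99,183),(210,256)):print(u,v,Q[v,u],X[v,u,2])
# approach until contact
print((np.array(current_tcp_pos())[:2]-o)@M)
for k in(1,):
    w=o+M@[.075,-.196+.02]; print("contact",movel([*w,.085],max_speed=.02,contact_N=1.0))
    print((np.array(current_tcp_pos())[:2]-o)@M,current_tcp_pos()[2],M.T@np.array(current_force())[:2],current_time())
P=pose("wrist");p,d=capture("wrist");cv2.imwrite("pics/w2.png",p[:,:,::-1])
```

```text
inner [ 0.10606198 -0.09545169]
outer [ 0.10594428 -0.10916185]
end [ 0.10404834 -0.11765746]
plate in [ 0.09177626 -0.19420323]
plate out [ 0.0917721  -0.19991654]
endblock [ 0.09703904 -0.24183569]
railfront [ 0.08714457 -0.13595326]
235 192 [ 0.10800364 -0.1984472 ] 0.05062246399603304
85 185 [ 0.10577854 -0.09446673] 0.0248336706266937
113 183 [ 0.1055575  -0.10794356] 0.01835933344457555
99 183 [ 0.10460756 -0.09541996] 0.01430162773558899
210 256 [ 0.08947493 -0.19711734] 0.09026706083713884
[ 0.07592057 -0.2466737 ]
contact True
[ 0.07470188 -0.21197973] 0.08447492838595903 [-0.08034649  0.80484889] 5.475
```

View pics/w2.png

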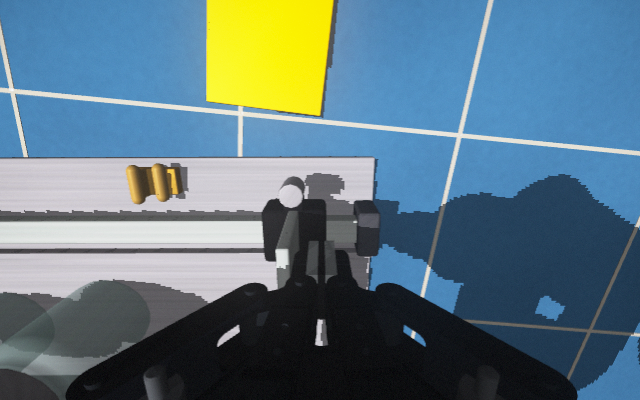

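Finger touches the right plate: plunger top at (291,195), clip ridges at (136,185) and (160,183). The notch is near rack y = -0.102, and the plunger sits 15 mm inward of the TCP. Next I push in small steps and watch the force.

```bash
cat > push.py <<'E'
from h import *
r=np.load("rack.npz");M=r["M"];o=r["o"];yd=float(r["yd"])
tcp=lambda:(np.array(current_tcp_pos())[:2]-o)@M
def push(s,notch,off,f0,z=.085):
    "s: sign of push along rack y; off: TCP to plate middle"
    F=lambda:-s*((np.array(current_force())[:2]@M)[1])-f0
    G=lambda y,v,c=None:movel([*(o+M@[.075,y]),z],max_speed=v,contact_N=c)
    print("slide",G(notch-s*(off+.014),.04,7),tcp(),F())
    pk=0
    for k in np.arange(-.013,.0015,.001):
        c=G(notch+s*(k-off),.01,8); f=abs(F());print(round(k*1e3),round((tcp()[1]+s*off-notch)*s*1e3,1),round(f,2),c)
        if pk>4 and f<1.2: print("dropped");break
        pk=max(pk,f)
        if f>13: print("too hard");break
    P=pose("wrist");p,d=capture("wrist");np.savez("pics/a.npz",p=p,d=d)
    return P,p
E
python3 - <<'E'
from push import *
f0=0
P,p=push(1,-.102,.015,f0);cv2.imwrite("pics/w3.png",p[:,:,::-1]);print(current_time())
E
```

```text
slide False [ 0.07522567 -0.13102637] 0.5383806351621366
-13 -13.0 1.24 False
-12 -12.0 0.89 False
-11 -11.0 1.75 False
-10 -9.9 0.93 False
-9 -9.2 3.59 False
-8 -8.5 4.55 False
-7 -7.9 6.42 False
-6 -6.9 6.58 False
-5 -5.2 4.36 False
-4 -3.7 2.36 False
-3 -2.6 1.74 False
-2 -1.3 0.03 False
dropped
10.75
```

View pics/w3.png

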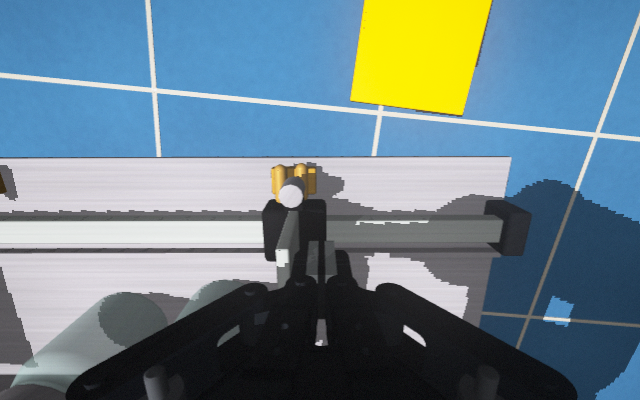

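The right plunger (291,195) stands between the inner ridge (280) and the outer one (301), so the push dropped it in. Next I back off, check, and approach the left stop.

Run:
```python
from push import *
w=o+M@[.075,-.102-.06];movel([*w,.085])
P=pose("wrist");p,d=capture("wrist");Q=cloud(P,d);q=(Q[...,:2]-o)@M
m=(abs(q[...,1]+.102)<.02)&(q[...,0]<.09)&(q[...,0]>0)&(abs(Q[...,2]-.09)<.004);print("right plate mid",np.median(q[m][:,1]),m.sum())
im=[p[130:280,:,::-1]]
movel([*w,.2])
w=o+M@[.075,.180+.04]
goto([*w,.2],[180,0,yd]);movel([*w,.085]);wait(.2)
f=np.array(current_force())[:2]@M
P=pose("wrist");p,d=capture("wrist");im.append(p[130:280,:,::-1])
b=brass(p);n,l,s,c=cv2.connectedComponentsWithStats(b)
for i in range(1,n):
    if s[i,4]>40:print(s[i],c[i],(onz(P,c[i],.012)[0,:2]-o)@M)
Q=cloud(P,d);q=(Q[...,:2]-o)@M
m=(abs(q[...,1]-.18)<.02)&(q[...,0]<.09)&(q[...,0]>0)&(abs(Q[...,2]-.09)<.004);print("left plate mid",np.median(q[m][:,1]),m.sum())
np.savez("pics/w4.npz",M=P[1],o=P[2])
cv2.imwrite("pics/w4.png",np.vstack(im));print(tcp(),f,current_time())
```

```text
right plate mid -0.10229856367937436 971
[442 166  54  40 865] [470.37687861 184.38150289] [0.10315682 0.11776702]
left plate mid 0.18471170502698758 455
[0.07566584 0.22016292] [ 0.23941466 -0.4998401 ] 14.7417
```

View pics/w4.png

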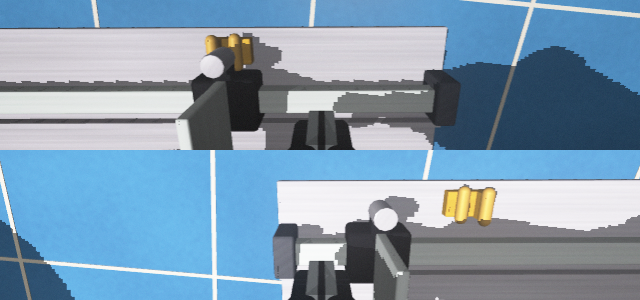

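Top half: the right plunger is seated over the clip and the finger is clear. Bottom half: left clip block end at (444,185), outer ridge (463,185), inner ridge (487,185), plunger top (384,195).

Run:
```python
from push import *
f=np.load("pics/w4.npz");P=(get_calibration("wrist"),f["M"],f["o"])
e=[((onz(P,[u,185],z)[0,:2]-o)@M)[1] for u,z in((487,.026),(463,.02),(444,.012))]
notch=np.mean([(e[0]+e[1])/2,e[1]-.0075,e[2]-.0155]);print(e,notch)
F0=(np.array(current_force())[:2]@M)[1]
print(movel([*(o+M@[.075,.17]),.085],max_speed=.02,contact_N=1.0),tcp())
off=.015
P,p=push(-1,notch,off,F0)
cv2.imwrite("pics/w5.png",p[:,:,::-1]);print(current_time())
```

```text
[np.float64(0.11455173240716586), np.float64(0.1268601281427797), np.float64(0.1359021225440117)] 0.12015606032058807
True [0.07462449 0.19953854]
slide False [0.07544682 0.14906188] 0.6212417634038171
-13 -13.1 1.04 False
-12 -12.0 0.13 False
-11 -11.2 2.51 False
-10 -10.6 4.6 False
-9 -10.1 7.59 False
-8 -9.0 5.68 False
-7 -7.6 4.29 False
-6 -6.1 2.93 False
-5 -4.6 0.83 False
dropped
19.675
```

View pics/w5.png

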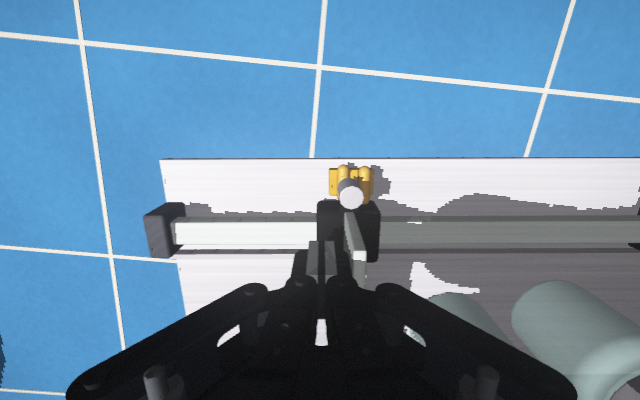

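Left plunger (351,195) lies between the ridges (344 and 367), a little towards the outer one. The force has not fully vanished yet, so I push on in half-millimetre steps until it does, then back off and measure.

Run:
```python
from push import *
notch,off=.12016,.015;F0=-.5
for k in np.arange(-.004,-.0014,.0005):
    c=movel([*(o+M@[.075,notch-k+off]),.085],max_speed=.01,contact_N=6);f=(np.array(current_force())[:2]@M)[1]
    print(k,(tcp()[1]-off-notch),f,c)
    if f<.0:break
w=o+M@[.075,.122+.06];movel([*w,.085]);wait(.2);print("free F",np.array(current_force())[:2]@M)
P=pose("wrist");p,d=capture("wrist");Q=cloud(P,d);q=(Q[...,:2]-o)@M
m=(abs(q[...,1]-.122)<.02)&(q[...,0]<.09)&(q[...,0]>0)&(abs(Q[...,2]-.09)<.004);print("left plate mid",np.median(q[m][:,1]),m.sum())
b=brass(p);n,l,s,c=cv2.connectedComponentsWithStats(b)
for i in range(1,n):
    if s[i,4]>40:print(s[i],c[i])
cv2.imwrite("pics/w6.png",cv2.resize(p[140:290,320:560,::-1],None,fx=3,fy=3));print(current_time())
```

```text
-0.004 0.003543693178529511 0.7139635544539904 False
-0.0035 0.0032753049665271983 0.9396649562349879 False
-0.003 0.003011105820019788 0.21932886033450155 False
-0.0025 0.002524646372186412 1.7812630654237323 False
-0.002 0.0021724072982892972 2.7380699424149535 False
-0.0015 0.0019423657979250053 5.842123245611195 False
free F [-0.44644577 -0.91774684]
left plate mid 0.12237527317411809 968
[388 165  48  38 554] [409.00722022 178.75090253]
21.875
```

View pics/w6.png

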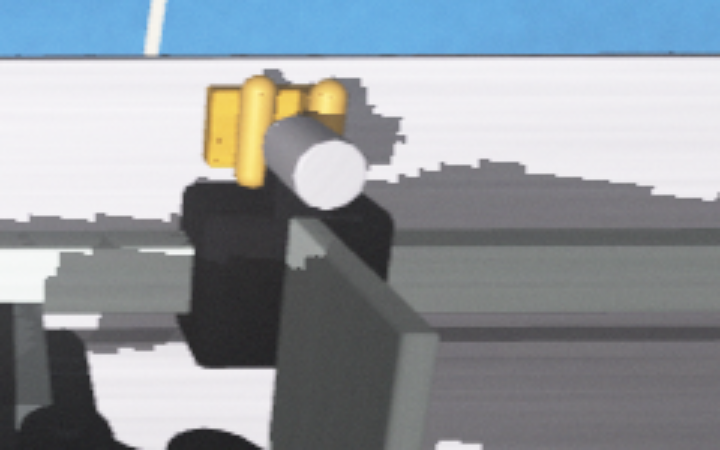

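The left plunger is down between the ridges. The plate rests at 0.1224, inward of where the force peaked by about 8 mm, as it was on the right. Now I retract and hand in.

Run:
```python
from push import *
movel([*(o+M@[.075,.182]),.25]);wait(.5);print(hand_in(),current_time())
```

```text
the job is handed in; nothing more can be done
the job is handed in; nothing more can be done
```

I pushed both stops into their clip notches, where the plates rest at rack y = -0.102 m (right) and 0.122 m (left), and handed the job in with the hand clear at about 22 s; the jars were not re-measured, and no verdict came back.

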